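Make up a coat-rail kit and a touch-up kit

TASK

Make up two kits from the stock on the bench. In the tray with three compartments put the jar in the middle one and the coat knob and the angle bracket in the two outer ones, one in each, whichever way round; in the tray with two compartments put the tall slim paint bottle in the small one and the sanding block in the large one. Everything stands upright (the bracket on its foot, the block on its sole) flat on its compartment's floor, and the squat paint bottle, the tin and the clamp stay as they are.

Things in the scene. Friction and masses are not known exactly. Their poses are not given: they have to be found in the camera images.
- tray_three: Kit tray for the coat rail: long open plywood tray with a dark floor and three equal compartments in a row, fixed to the bench. Outside 226 mm along its own y, 78 mm along its own x, 16 mm high; walls, partitions and floor 4 mm thick; z up. Origin: centre of the underside. Compartments are 70 x 70 mm inside, centred at y = -74, 0 and +74 mm (x = 0); the inner floor is 4 mm above the origin.
- tray_two: Kit tray for the paint touch-up: shorter open plywood tray with a dark floor and two unequal compartments, fixed to the bench. Outside 162 mm along its own y, 88 mm along its own x, 16 mm high; walls, partition and floor 4 mm thick; z up. Origin: centre of the underside. Inside, the large compartment is 90 mm long (y) by 80 mm (x), centred at y = -32 mm; the small one is 60 mm long (y) by 80 mm (x), centred at y = +47 mm (both x = 0); the inner floor is 4 mm above the origin.
- jar: Closed round glass jar with a steel screw lid as wide as the jar, standing upright: 48 mm diameter, 60 mm high, 0.11 to 0.20 kg. Origin: centre of its underside, z up along its axis.
- knob: Turned wooden coat knob standing on its foot: 52 mm high, foot 36 mm diameter, slim neck 22 mm diameter about 15 mm up, head 42 mm diameter, straight-sided from 27 to 44 mm up. 0.03 to 0.05 kg. Origin: centre of its underside, z up along its axis.
- bracket: Steel L-shaped angle bracket standing on one leg: flat foot 45 mm (own x) by 32 mm (own y) by 8 mm thick, with an upright leg 8 mm thick (x) and 32 mm wide (y) at the foot's +x end, top 57 mm above the bench. The middle of the upright leg's thickness lies at x = +18.5 mm. 0.12 to 0.21 kg. Origin: centre of the foot's underside, z up.
- tall_bottle: Tall slim grey plastic paint bottle with a white cap, standing upright: 32 mm diameter, 95 mm high, straight-sided up to 62 mm, cap 21 mm diameter. 0.05 to 0.09 kg. Origin: centre of its underside, z up along its axis.
- block: Cork sanding block with a dark sole, lying on its sole: 68 mm (own x) by 40 mm (own y) by 42 mm high. 0.05 to 0.09 kg. Origin: centre of its underside, z up.
- squat_bottle: Bystander in the stock: short wide grey plastic paint bottle with a white cap, 44 mm diameter, 58 mm high, cap 21 mm diameter, loose. Stays where it is. Origin: centre of its underside, z up.
- tin: Bystander: closed grey metal tin with a flat lid, 70 mm diameter, 75 mm high, loose, at the far left. Stays where it is. Origin: centre of its underside, z up.
- clamp: Bystander: red C-clamp lying flat at the far right, about 100 x 165 mm, 18 mm high, loose. Stays where it is. Origin: inside the C, about the middle of its underside, z up.
Things that resemble listed ones, but are neither listed nor needed, are in the scene too. What is shaped like the block but turquoise is not meant. Leave any orange look-alike of the jar alone.

How it is judged (in metres and radians):
At the end, for the whole second after the job is handed in: Jar in the long tray's middle compartment, knob and bracket in its outer ones; tall bottle in the small, block in the large compartment of the other tray. Each within 3 mm of the floor, within 0.12 rad of upright, at rest; squat bottle, tin and clamp moved under 30 mm (z of jar in the frame of tray_three between 0.001 and 0.007 m and angle between each of jar, knob, bracket, tall_bottle, block's own z axis and vertical below 0.12 rad and linear speed of each of jar, knob, bracket, tall_bottle, block below 0.02 m/s and angular speed of each of jar, knob, bracket, tall_bottle, block below 0.2 rad/s and z of knob in the frame of tray_three between 0.001 and 0.007 m and z of bracket in the frame of tray_three between 0.001 and 0.007 m and z of tall_bottle in the frame of tray_two between 0.001 and 0.007 m and z of block in the frame of tray_two between 0.001 and 0.007 m and x of jar in the frame of tray_three between -0.022 and 0.022 m and y of jar in the frame of tray_three between -0.022 and 0.022 m and x of knob in the frame of tray_three between -0.025 and 0.025 m and x of bracket in the frame of tray_three between -0.026 and 0.026 m and ((y of knob in the frame of tray_three between 0.046 and 0.102 m and y of bracket in the frame of tray_three between -0.104 and -0.044 m) or (y of knob in the frame of tray_three between -0.102 and -0.046 m and y of bracket in the frame of tray_three between 0.044 and 0.104 m)) and x of tall_bottle in the frame of tray_two between -0.032 and 0.032 m and y of tall_bottle in the frame of tray_two between 0.028 and 0.066 m and x of block in the frame of tray_two between -0.028 and 0.028 m and y of block in the frame of tray_two between -0.062 and -0.002 m and distance of each of squat_bottle, tin, clamp from where it was at the start of the episode below 0.03 m); the robot touches nothing.
It fails at once if the squat bottle, the tin or the clamp is shifted by more than 30 mm or tipped over (distance of any of squat_bottle, tin, clamp from where it was at the start of the episode above 0.03 m or angle between any of squat_bottle, tin, clamp's own z axis and vertical above 0.5 rad).
It also fails if it takes over 131 s, if anything falls off the work surface, if the arm or the gripper's body presses on something with over 40 N, if the wrist force passes 120 N, or if a joint passes its speed limit or range.

ROBOT

A 6-joint arm with a two-finger parallel gripper is mounted at the origin on the work surface. World frame = base frame: x ahead of the robot, y to its left, z up, the work surface at z = 0. Lengths are in mm, angles in rad, forces in N, time in s.
With the tool pointing down it reaches from about 150 to 775 mm from the base axis. Payload 6.1 kg.
Tool frame: the origin (TCP) lies at the very end of the fingers, on their centre line; the grasp point (between the pads) lies 19 mm behind it; x points along the fingers, z is the direction in which the jaws open and shut, and the axes are right-handed (so a half turn about x gives the same grasp; the last joint's range is limited). The gripper opens to 85 mm and grips with 20 to 120 N. Pads are 22 mm wide; open, the fingers measure 114 mm over their backs; the gripper's body (76 mm by 85 mm) begins 54 mm behind the grasp point. The pads swing forward as they close: fully open they stand 13 mm farther back than shut.
Start: joints at [1.318, 0.126, -0.04, 1.405, 0, 1.571], TCP at [131.305, 508.298, 231.295] pointing down, gripper open.
Joint ranges: [-2.72, 2.72], [-0.95, 1.95], [-1.27, 1.35], [-1.78, 2.02], [-1.46, 1.47], [-3.14, 3.14]. Speed limits (rad/s): [2.39, 2.39, 3.01, 3.14, 3.14, 3.14].

INTERFACE

Orientations are given as a 3x3 rotation matrix whose columns are the frame's x, y, z axes.
In Python, from workcell import manip, hand, readout, grab_frame, order gives the robot as it stands. Calls block until the motion is done:
- manip.goto(position, orientation): joint-space move of the TCP to a pose.
- manip.movel(position, v=150, rotation=None, stop_force=None): straight line of the TCP; rotation=None keeps the orientation; v is the mean speed in mm/s. With stop_force (N) it stops when the force on the tool has changed by that much, and returns True; else False.
- manip.move_j(angles): joint-space move.
- hand.gripper_to(opening, strength=None): finger opening in mm; strength is the grip in N (None keeps the last); returns when the fingers have stopped.
- manip.pause(seconds).
- manip.ik(position, orientation): joint angles nearest the present ones, or None.
- readout.sense(): the state.
- grab_frame(name): name is "scene" or "top" or "wrist"; returns a dict with "color" (384x512x3 uint8, blue, green, red), "depth" (384x512 float32, mm along the optical axis (not along the pixel's ray), 0 where there is no reading), "K" (3x3 intrinsics, pixels), "xyz" and "rotation" of the camera in the world; the wrist camera has in their place "mount" (4x4, takes a point from camera to tool coordinates, whose origin is the TCP and whose axes are the tool frame's). Camera axes: x right, y down, z forward; pixel columns grow to the right and rows downward; lengths in mm; the calibration is good to about 2 mm. A picture is of the moment at which its call begins: read the wrist's pose just before it.
A pose or a line that the arm cannot do raises manip.IKError and nothing moves.
- order.close_job(): hands the job in, once; it reports no verdict.
The state is a dict: "clock": time; "joints": joint angles; "joint_vel": joint speeds; "joint_torque": joint torques, N m; "position": TCP position; "tool_rot": TCP orientation; "ft_force": force on the tool from outside, world axes, zero at the start; "ft_torque": the same for the moment, N m; "opening": finger opening in mm.
Only numpy, scipy, OpenCV 4.12 (cv2) and the standard library are available. Lean on these libraries where they do the work, as an engineer would, in place of code of your own. Each camera call takes 0.05 s, during which the arm holds its last target. There are 200 camera calls.

## Working session

There is one attempt and no reset: what is moved stays moved. The work goes in short steps, each a Python script; the robot and the scene stay as the last script left them, time stands still between calls to the robot, and variables do not carry over. Pictures are saved under pics/ and viewed, about 12 in all and at most 16, crops included, and the job is handed in when it is done.

```bash
mkdir -p pics; ls; python3 - <<'E'
from workcell import manip,hand,readout,grab_frame
import cv2,pickle,numpy as np
for n in("top","scene"):
    f=grab_frame(n); cv2.imwrite(f"pics/{n}0.png",cv2.resize(f["color"],(768,576),interpolation=cv2.INTER_CUBIC)); pickle.dump(f,open(f"{n}0.pkl","wb"))
    print(n,f["K"].round(1).tolist(),np.round(f["xyz"]),np.round(f["rotation"],3).tolist(),(f["depth"]>0).mean())
print(readout.sense()["clock"])
E
```

```text
pics
top [[495.3, 0.0, 250.2], [0.0, 495.3, 185.8], [0.0, 0.0, 1.0]] [ 391.  -45. 1228.] [[0.027, -0.994, 0.108], [-0.999, -0.024, 0.024], [-0.021, -0.108, -0.994]] 0.9962107340494791
scene [[359.9, 0.0, 253.7], [0.0, 359.9, 191.3], [0.0, 0.0, 1.0]] [983. 183. 823.] [[-0.402, 0.763, -0.505], [0.916, 0.338, -0.218], [0.004, -0.55, -0.835]] 0.9959157307942709
0.1
```

View pics/top0.png

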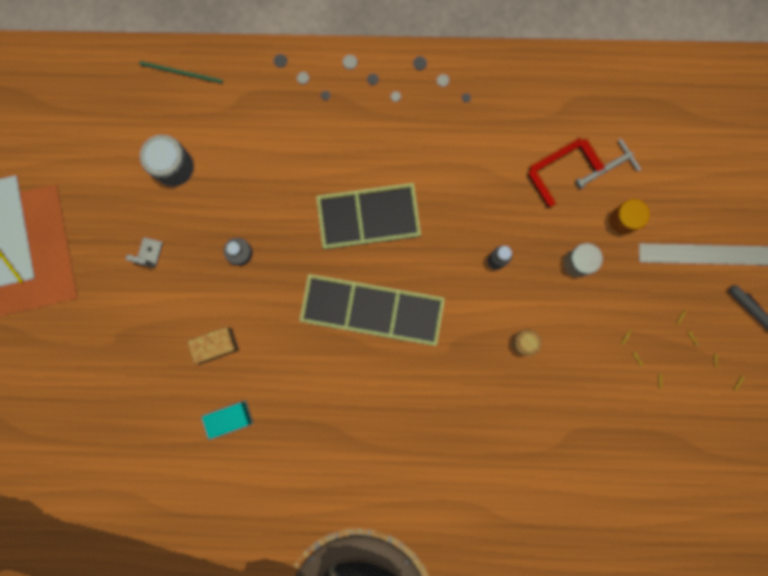

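View pics/scene0.png

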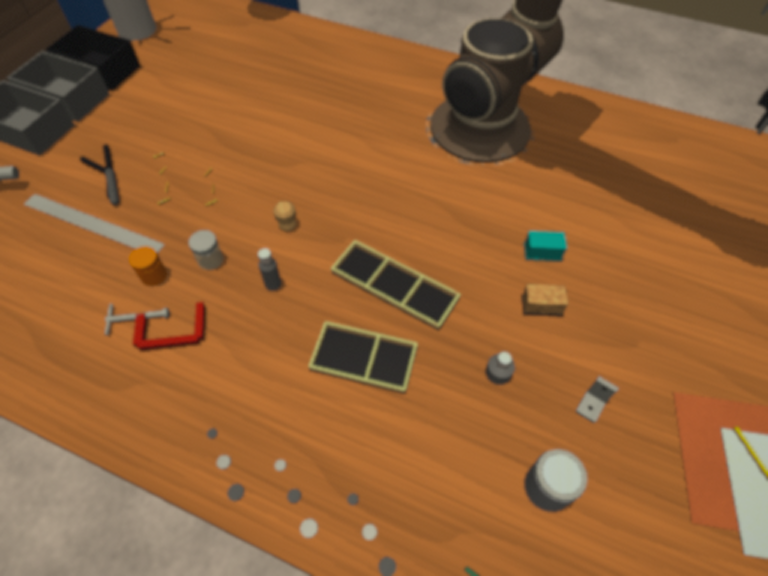

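Candidates in the top picture, with the one I chose for each:
- **Jar:** steel-lidded at (586,260), not the orange one at (633,214).
- **Tall bottle:** slim at (500,257), not the squat one at (238,250).
- **Block:** cork at (212,345), not the turquoise one at (226,420).
- **Knob:** (526,343).
- **Bracket:** (148,250).
- **Trays:** two-compartment tray at (368,215), three-compartment tray at (372,310).

The tin is at (163,157) and the clamp at (580,170).

```bash
cat > h.py <<'E'
import numpy as np,cv2
def cloud(f,R=None,t=None):
    K=f["K"];v,u=np.mgrid[:384,:512];d=f["depth"].astype(float)
    P=np.stack([(u-K[0,2])/K[0,0]*d,(v-K[1,2])/K[1,1]*d,d],-1)
    if R is None: R,t=f["rotation"],f["xyz"]
    return P@np.asarray(R).T+np.asarray(t)
E
python3 - <<'E'
import pickle,numpy as np,cv2
from h import *
for n in("top","scene"):
    f=pickle.load(open(n+"0.pkl","rb"));W=cloud(f)
    z=W[...,2];m=((z>7)&(f["depth"]>0)&(W[...,0]>200)&(W[...,0]<760)&(abs(W[...,1])<420)).astype(np.uint8)
    t=(abs(z)<6);print(n,"table z",np.median(z[t]),z[t].std())
    k,l,s,c=cv2.connectedComponentsWithStats(m,connectivity=4)
    for i in range(1,k):
        if s[i,4]<25: continue
        p=W[l==i];zt=np.percentile(p[:,2],97);q=p[p[:,2]>zt-8]
        r=cv2.minAreaRect(q[:,:2].astype(np.float32))
        print((c[i]*1.5).round(),s[i,4],"ztop %.0f"%zt,"c",q.mean(0).round(),"rect",np.round(r[0]),np.round(r[1]),round(r[2],1))
E
```

```text
top table z -0.11984960544521073 2.3539913127166283
[167. 159.] 883 ztop 79 c [708. 332.  75.] rect [708. 331.] [65. 65.] 1.0
[568. 167.] 677 ztop 22 c [ 717. -324.   18.] rect [ 721. -338.] [ 76. 144.] 34.2
[367. 214.] 474 ztop 20 c [630.   1.  16.] rect [629.  -1.] [ 89. 162.] 9.2
[622. 216.] 243 ztop 63 c [ 632. -411.   59.] rect [ 633. -410.] [45. 20.] 0.1
[238. 251.] 273 ztop 60 c [563. 212.  57.] rect [563. 212.] [19. 19.] 18.4
[145. 254.] 176 ztop 59 c [541. 367.  56.] rect [542. 368.] [34.  8.] 77.4
[583. 259.] 421 ztop 63 c [ 560. -349.   60.] rect [ 560. -349.] [46. 47.] 27.9
[499. 257.] 194 ztop 97 c [ 560. -214.   94.] rect [ 560. -214.] [19. 19.] 6.2
[373. 308.] 576 ztop 20 c [474. -11.  16.] rect [474. -11.] [226.  78.] 81.4
[212. 345.] 533 ztop 45 c [408. 244.  42.] rect [408. 245.] [40. 68.] 20.8
[527. 342.] 255 ztop 55 c [ 425. -260.   51.] rect [ 425. -260.] [37. 34.] 32.3
[227. 419.] 526 ztop 46 c [290. 216.  42.] rect [290. 216.] [40. 68.] 21.1
scene table z 1.433831383063648 1.5827471376348918
[284. 215.] 226 ztop 55 c [ 429. -258.   52.] rect [ 427. -259.] [34. 
[... 159 characters left out ...]
 20.0
[394. 282.] 752 ztop 19 c [475. -10.  16.] rect [473. -11.] [228.  82.] 81.5
[151. 268.] 301 ztop 63 c [ 634. -410.   61.] rect [ 633. -409.] [46. 22.] 2.2
[268. 270.] 290 ztop 97 c [ 562. -213.   95.] rect [ 562. -213.] [18. 19.] 39.2
[544. 299.] 559 ztop 45 c [411. 246.  43.] rect [410. 246.] [40. 69.] 21.8
[166. 328.] 664 ztop 22 c [ 720. -325.   19.] rect [ 723. -339.] [ 78. 149.] 34.6
[363. 356.] 630 ztop 20 c [630.   1.  16.] rect [629.  -1.] [ 90. 162.] 8.9
[499. 368.] 314 ztop 60 c [565. 213.  58.] rect [564. 213.] [19. 19.] 46.2
[596. 398.] 396 ztop 59 c [543. 368.  57.] rect [543. 369.] [31.  9.] 79.2
[555. 480.] 1280 ztop 79 c [710. 332.  76.] rect [709. 332.] [65. 66.] 63.2
```

```bash
cat >> h.py <<'E'
from workcell import manip,hand,readout,grab_frame
def rot(deg):
    """tool down, jaws along angle deg; the half turn with the smaller wrist travel"""
    a=np.radians(deg);c,s=np.cos(a),np.sin(a)
    return np.array([[0,-s,c],[0,c,s],[-1,0,0.]])
def best(p,deg):
    q0=np.array(readout.sense()["joints"]);o=[]
    for d in(deg,deg+180):
        q=manip.ik(list(p),rot(d))
        if q is not None:o.append((abs(np.array(q)-q0).max(),d))
    return rot(min(o)[1])
def look(name,xy,rad,zmin,zmax,save=True):
    s=readout.sense();f=grab_frame("wrist")
    if save: cv2.imwrite(f"pics/{name}.png",f["color"])
    M=np.array(f["mount"]);R=np.array(s["tool_rot"])
    W=cloud(f,R@M[:3,:3],R@M[:3,3]+np.array(s["position"]))
    z=W[...,2];m=(f["depth"]>0)&(z>zmin)&(z<zmax)&(np.hypot(W[...,0]-xy[0],W[...,1]-xy[1])<rad)
    p=W[m];r=cv2.minAreaRect(p[:,:2].astype(np.float32))
    print(name,len(p),"c",p.mean(0).round(1),"rect",np.round(r[0],1),np.round(r[1],1),round(r[2],1),"clock",s["clock"])
    return p,r
def pick(xy,z,deg,strength,wide=85):
    R=np.array(readout.sense()["tool_rot"]) if deg is None else best([*xy,150],deg)
    hand.gripper_to(wide)
    manip.movel([*xy,z+90],rotation=R);manip.movel([*xy,z+20]);print("hit",manip.movel([*xy,z],v=60,stop_force=8))
    hand.gripper_to(0,strength);print("opening",readout.sense()["opening"])
    manip.movel([*xy,190],v=200);s=readout.sense();print("lifted",s["opening"],np.round(s["ft_force"],1))
def place(xy,z,deg,open_to):
    R=best([*xy,190],deg);manip.goto([*xy,190],R)
    manip.movel([*xy,z+14]);print("contact",manip.movel([*xy,z+3],v=25,stop_force=4),readout.sense()["position"][2])
    hand.gripper_to(open_to);manip.pause(.2);manip.movel([*xy,190],v=200);print("clock",readout.sense()["clock"],readout.sense()["opening"])
E
python3 - <<'E'
from h import *
p=[409,245.5,200];manip.goto(p,best(p,21));look("block1",p,60,34,50)
E
```

```text
block1 2670 c [408.1 247.9  41.1] rect [408.5 246.9] [39.9 67.6] 20.8 clock 1.525
```

View pics/block1.png

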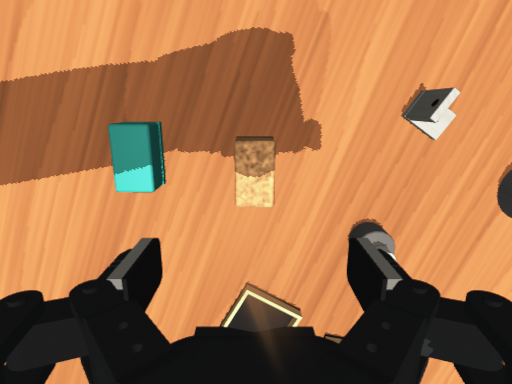

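The wrist view shows the cork block at (255,172), with the turquoise look-alike to its left at (135,157). The choice holds, and the position agrees with the top view to about 1 mm.

```bash
python3 - <<'E'
from h import *
pick([408.7,246.5],15,None,40)
place([634,-32.6],19,9.2,62)
p=[552,366,210];manip.goto(p,best(p,-12));look("bracket1",[542,368],50,48,64)
E
```

```text
hit False
opening 39.54522336488222
lifted 39.24556927068168 [ 0.6 -0.4 -0.1]
contact False 21.833197506435692
clock 9.8583 62.021137196085306
bracket1 276 c [543.  370.3  55.8] rect [543.1 369.4] [32.   7.8] 77.5 clock 11.3667
```

View pics/bracket1.png

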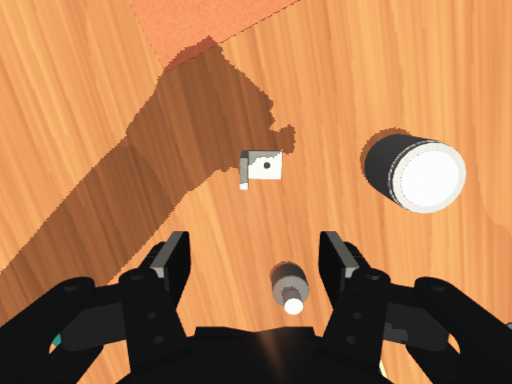

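The bracket's leg is at (244,170) and its foot at (265,165), pointing toward world +x, as estimated. The block was released about 3 mm above the floor because of a +3 in my helper; I'm fixing that and will check the block later.

```bash
sed -i 's/z+3\],v=25/z-1.5],v=25/' h.py; python3 - <<'E'
from h import *
pick([543.1,369.2],25,None,50,60)
place([466.8,65],29,-8.6,45)
p=[560,-348.5,210];manip.goto(p,best(p,50));look("jar1",p,50,50,70)
E
```

```text
hit False
opening 7.55201028105505
lifted 7.266083572431665 [-1.2 -0.4 -1.6]
contact True 29.298841470481626
clock 19.4833 45.04039380828755
jar1 1875 c [ 559.4 -348.1   59.1] rect [ 560.  -348.9] [46.6 47.2] 51.2 clock 21.05
```

View pics/jar1.png

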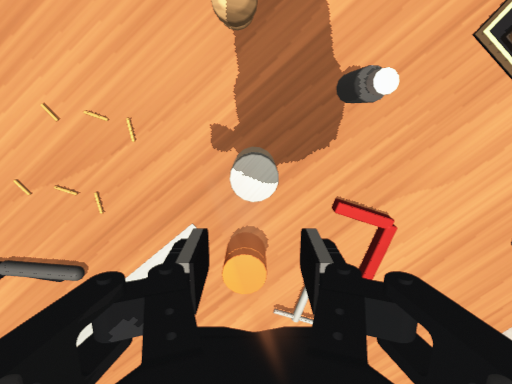

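The steel-lidded jar is at (254,176) and the orange look-alike at (245,262), clear of both fingers.

```bash
python3 - <<'E'
from h import *
pick([560,-348.6],25,None,50)
place([474,-11],29,-8.6,80)
p=[425,-259.5,200];manip.goto(p,best(p,0));_,r=look("knob1",p,50,42,58)
E
```

```text
hit False
opening 46.48371672462766
lifted 47.23974583265925 [ 0.4 -0.  -2.1]
contact True 29.55019462533343
clock 29.525 79.83903651642864
knob1 1340 c [ 426.1 -257.9   49. ] rect [ 426.2 -259.5] [40.4 40.8] 63.4 clock 30.5167
```

View pics/knob1.png

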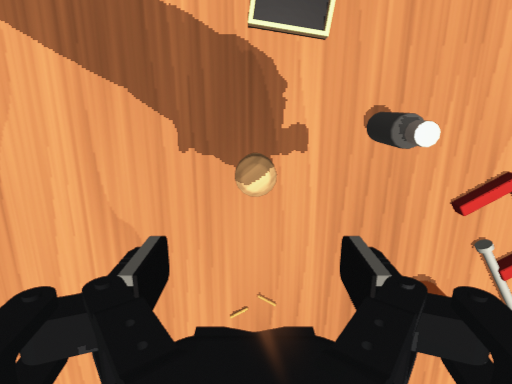

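The knob is at (255,174) and the tall slim bottle at (400,130). I'll place the knob, then look at the bottle.

```bash
python3 - <<'E'
from h import *
pick([425.9,-259.5],17,None,35)
place([462.9,-84.2],21,-8.6,75)
p=[561,-213.5,240];manip.goto(p,best(p,0));_,r=look("bot1",p,40,85,102)
c=np.array(r[0]);print(c)
assert np.hypot(*(c-[561,-213.5]))<6
pick(c,30,None,30)
place([621.5,45.4],34,9.2,70)
p=[530,-20,420];manip.goto(p,best(p,0));look("end1",[629,-1],120,10,120)
f=grab_frame("top");W=cloud(f);cv2.imwrite("pics/top1.png",cv2.resize(f["color"][90:260,60:460],(800,340)))
E
```

```text
hit False
opening 40.41125667603981
lifted 40.22404629141 [-0.2  0.3 -0.5]
contact True 21.447848582388534
clock 38.2583 74.98280174059039
bot1 393 c [ 561.  -213.    93.7] rect [ 561.1 -213.7] [19.8 20.2] 27.7 clock 38.975
[ 561.05615234 -213.67103577]
hit False
opening 31.051269678669474
lifted 30.9956691938497 [ 1.2  0.4 -1. ]
contact True 34.307890617333065
clock 47.0917 70.11889902996577
end1 2541 c [624.1  -2.8  37.2] rect [592.3  -5.9] [165.6 162.3] 9.1 clock 48.0917
```

View pics/end1.png

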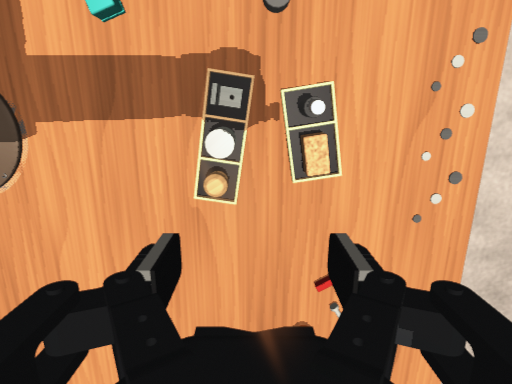

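All five are in their compartments: bracket (230,96), jar (220,144), knob (216,184), bottle (316,107), block (316,155). Next is a numeric check of position, height, level and the bystanders, with the arm moved out of the way.

```bash
python3 - <<'E'
from h import *
manip.goto([131,480,235],best([131,480,235],90))
T3=(np.array([474,-11]),np.radians(-8.6));T2=(np.array([629,-1]),np.radians(9.2))
for cam in("top","scene"):
    f=grab_frame(cam);W=cloud(f)
    def top(n,xy,rad,z0,z1,T=None):
        m=(f["depth"]>0)&(abs(W[...,2]-(z0+z1)/2)<(z1-z0)/2)&(np.hypot(W[...,0]-xy[0],W[...,1]-xy[1])<rad)
        p=W[m];A=np.c_[p[:,:2]-p[:,:2].mean(0),np.ones(len(p))];k=np.linalg.lstsq(A,p[:,2],rcond=None)[0]
        r=cv2.minAreaRect(p[:,:2].astype(np.float32));c=np.array(r[0])
        t=""
        if T: d=c-T[0];a=T[1];t=np.round([d@[np.cos(a),np.sin(a)],d@[-np.sin(a),np.cos(a)]],1)
        print(cam,n,len(p),c.round(1),"local",t,"z %.1f"%k[2],"slope",k[:2].round(2),"rect",np.round(r[1]),round(r[2]))
    top("jar",(474,-11),35,56,74,T3);top("knob",(463,-84),35,48,66,T3);top("bracket leg",(467,65),30,52,70,T3)
    top("bottle",(621.5,45),30,92,106,T2);top("block",(634,-33),50,39,56,T2)
    top("tin",(708,332),60,65,90);top("squat",(563,212),30,50,70);top("clamp",(721,-338),120,9,26)
s=readout.sense();print(s["clock"],s["position"])
E
```

```text
top jar 316 [473.7 -12.2] local [-0.1 -1.2] z 63.8 slope [-0.02  0.  ] rect [47. 45.] 46
top knob 212 [462.7 -84.1] local [ -0.3 -74. ] z 54.2 slope [-0.  0.] rect [38. 38.] 2
top bracket leg 49 [466.2  64. ] local [-18.9  73. ] z 60.8 slope [0.04 0.13] rect [32.  8.] 82
top bottle 63 [619.5  43.7] local [-2.2 45.6] z 98.9 slope [-0.    0.09] rect [19. 19.] 3
top block 451 [633.2 -33.9] local [ -1.1 -33.1] z 45.5 slope [-0.01  0.  ] rect [41. 68.] 9
top tin 639 [707.6 330.8] local  z 74.5 slope [0.02 0.02] rect [65. 68.] 1
top squat 62 [563.4 211.9] local  z 56.8 slope [-0.    0.09] rect [20. 19.] 23
top clamp 766 [ 710.2 -355.4] local  z 16.3 slope [0.01 0.02] rect [176. 145.] 75
scene jar 244 [474.7 -11.7] local [ 0.8 -0.6] z 64.7 slope [-0.06 -0.03] rect [47. 44.] 24
scene knob 148 [463.9 -84.4] local [  1.  -74.1] z 54.8 slope [-0.11 -0.01] rect [39. 38.] 25
scene bracket leg 57 [467.3  64.5] local [-18.   73.6] z 59.8 slope [-0.56  0.1 ] rect [32.  9.] 81
scene bottle 69 [621.5  45.8] local [ 0.1 47.4] z 99.1 slope [-0.15 -0.11] rect [19. 18.] 24
scene block 439 [634.3 -33.1] local [  0.1 -32.5] z 46.8 slope [-0.03 -0.01] rect [41. 68.] 9
scene tin 970 [710.2 331.7] local  z 75.5 slope [-0.05  0.02] rect [67. 68.] 23
scene squat 70 [565.1 213.2] local  z 57.9 slope [-0.19  0.06] rect [19. 19.] 69
scene clamp 817 [ 710.9 -355.4] local  z 17.1 slope [-0.01  0.02] rect [177. 147.] 74
50.6583 [131.72614257 479.98204534 235.19439193]
```

All five are in place, at floor height and upright. The clamp figures aren't comparable with the first ones because I used a different mask, so I'll run this mask on the first picture before handing in.

```bash
python3 - <<'E'
from h import *
import pickle
from workcell import order
o=[]
for f in(pickle.load(open("top0.pkl","rb")),grab_frame("top")):
    W=cloud(f);b,g,r=[f["color"][...,i].astype(int) for i in range(3)]
    m=(r>90)&(g<35)&(W[...,0]>640)&(W[...,1]<-230)&(W[...,1]>-450);o.append(W[m][:,:2].mean(0));print(m.sum(),o[-1])
if np.hypot(*(o[0]-o[1]))<4: order.close_job();print("closed")
E
```

```text
368 [ 717.81615512 -318.17031991]
367 [ 718.25453189 -317.97814827]
the job is handed in; nothing more can be done
closed
```

I made up both kits and handed the job in at about 51 s of the 131 s allowed; no verdict was reported.

- **Three-compartment tray:** the jar is in the middle, the bracket in the +y compartment and the knob in the −y one.
- **Two-compartment tray:** the tall bottle is in the small compartment and the block in the large one.

**Position:** in the last top and scene views, each item was within about 2 mm of where I aimed. The tops stood about 3–5 mm higher than the item heights, which fits the 4 mm tray floors given the 2 mm calibration.

**Level:** the jar and block tops measured level, within about 0.06 in slope. The slopes on the small or domed tops (knob, bracket edge, bottle cap) were too noisy to use. The scene view gave −0.56 across the bracket's 8 mm edge. For those three I relied on the heights, the bracket leg's size seen from above and the close-up picture, which all look upright.

**Bystanders:** the tin, squat bottle and clamp moved by less than about 2 mm, within measurement noise. My first clamp check wasn't comparable with the starting picture. A repeat with the same colour mask on both pictures agreed to 0.5 mm.

**One slip:** a height error in my helper released the block about 3 mm above its floor. It settled flat and I corrected the helper for the other four.

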